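# Empty the tilting wash pot of stoppers into the tray

## Task

Slide the blue tray up against the foot of the white tilting stand, square and centred beneath the pot. Then tip the steel pot over with its red lever so that all four orange stoppers drop into the tray, and stand the pot fully upright again. Leave the tray in its place with all the stoppers in it, and don't disturb the rack, the tip box or the bottle.

Things in the scene. Friction and masses are not known exactly. Their poses are not given: they have to be found in the camera images.
- stand: White steel tilting stand, fixed to the bench. Origin on the bench straight below the pivot axis, midway between its two posts. +x = the pouring direction (level), z up. Foot plate 90 x 180 mm, 12 mm high, from x = -120 to -30 mm. Posts at y = +-67 mm slope forward from the foot to the pivot axis (along y, 170 mm high). Below the pot, ahead of the foot, there is free space.
- foot_front (a point): Middle of the lower edge of the foot plate's front face (at stand x = -30 mm, y = 0, on the bench), which the tray is to touch.
- pot (a joint): Tilt of the steel pot in rad: 0 = upright (hard stop), grows as its mouth tips to the stand's +x, 2.3 = fully tipped, mouth down (hard stop). No spring, 0.12 N m of friction: it stays where it is left. Round, 100 mm wide at the bottom, 116 at the rim, 120 high, walls 3 mm; upright its bottom is 115 mm, its rim 235 mm above the bench. Stoppers drop out between about 1.8 rad and full tilt.
- lever_bar (a point): Middle of the red lever bar: a freely turning round sleeve, 16 mm thick, 50 mm long, parallel to the pivot axis, stand y = -82 to -132 mm (this point -107), on a 10 mm rod at y = -77, 70 mm from the axis. Pot upright: it leans back to stand x = -64, height 199 mm; it goes over the top (240 mm) to x = +64, height 199 at full tilt. A level push of 3 to 8 N moves it.
- pot_mouth (a point): Centre of the pot's mouth, in the plane of its rim, 65 mm from the pivot axis.
- tray: Loose blue plastic tray, open on top, 160 x 160 mm, 45 mm high, walls and floor 5 mm, 0.45 kg. Origin at the centre of its underside, axes parallel to its sides, z up; at the start its x is roughly along the stand's +x, in front of the stand. Touching the foot, centred and square, its origin is at stand x = +50 mm, y = 0. It slides and can be pushed by a wall or pinched by one.
- tube_rack: Bystander: black rack with white tubes, 85 x 125 x 64 mm, loose. Origin at the centre of its underside.
- tip_box: Bystander: yellow tip box, 89 x 124 x 65 mm, loose. Origin at the centre of its underside.
- reagent_bottle: Bystander: amber bottle with blue cap, 72 mm wide, 160 mm high, loose. Origin at the centre of its underside.
- stopper0: Orange rubber bottle stopper (one of four alike), tapered, 36 mm wide at the top, 27 mm at the foot, 32 mm long, about 28 g; starts in the pot. Origin at the centre of its narrow end, z towards the wide end.
- stopper0_mid (a point): Middle of that stopper (number 0).
- stopper1: Orange rubber bottle stopper (one of four alike), tapered, 36 mm wide at the top, 27 mm at the foot, 32 mm long, about 28 g; starts in the pot. Origin at the centre of its narrow end, z towards the wide end.
- stopper1_mid (a point): Middle of that stopper (number 1).
- stopper2: Orange rubber bottle stopper (one of four alike), tapered, 36 mm wide at the top, 27 mm at the foot, 32 mm long, about 28 g; starts in the pot. Origin at the centre of its narrow end, z towards the wide end.
- stopper2_mid (a point): Middle of that stopper (number 2).
- stopper3: Orange rubber bottle stopper (one of four alike), tapered, 36 mm wide at the top, 27 mm at the foot, 32 mm long, about 28 g; starts in the pot. Origin at the centre of its narrow end, z towards the wide end.
- stopper3_mid (a point): Middle of that stopper (number 3).
Mind the look-alikes: they are no part of the job. Several things have the shape of the tray; the one meant has the colours described above.

How it is judged:
By the outcome, as a careful person would: the job done as asked, in the order asked, and still so for the second after the job is handed in, with the robot touching nothing.
It also fails if it takes over 72 s, if anything falls off the work surface, if the arm or the gripper's body presses on something with over 40 N, if the wrist force passes 120 N, or if a joint passes its speed limit or range.

## Robot

A 6-joint arm with a two-finger parallel gripper is mounted at the origin on the work surface. World frame = base frame: x ahead of the robot, y to its left, z up, the work surface at z = 0. Lengths are in m, angles in rad, forces in N, time in s.
With the tool pointing down it reaches from about 0.35 to 0.875 m from the base axis. Payload 4.2 kg.
Tool frame: the origin (TCP) lies midway between the tips of the shut fingers; the grasp point (between the pads) lies grip_point_offset behind it (grip_point_offset is the distance from the TCP to the grasp point, in m); z points along the fingers, y is the line along which they close (so a half turn about z gives the same grasp; the last joint's range is limited). The gripper opens to 85 mm and grips with 20 to 120 N. Pads are 22 mm wide; open, the fingers measure 114 mm over their backs; the gripper's body (76 mm by 85 mm) begins 54 mm behind the grasp point. The pads swing forward as they close: fully open they stand 13 mm farther back than shut.
Start: joints at [1.511, 0.385, 0.008, 0, -1.194, -0.259], TCP at [0.196, 0.593, 0.231] pointing down, gripper open.
Joint ranges: [-3.14, 3.14], [-1.21, 2.06], [-1.07, 1.41], [-3.16, 2.05], [-2.99, -0.16], [-3.1, 3.1]. Speed limits (rad/s): [2.79, 2.79, 3.14, 3.14, 3.14, 3.14].

## Interface

Orientations are given as a unit quaternion [x, y, z, w].
In Python, from workcell import state, get_image, hand_in, grip_point_offset gives the robot as it stands.
- The arm moves only by the shell command python3 -m crank 'ROWS' [FORCE]. ROWS is JSON, a list of rows, each an object of numbers: "claw": the closure in counts, from 0 (fully open) to 255 (shut); "tx", "ty", "tz": the shift along the tool's x, y, z in mm; "wx", "wy", "wz": the turn, a rotation vector about the tool's x, y, z in degrees. In form: [{"claw": .., "tx": .., "ty": .., "tz": .., "wx": .., "wy": .., "wz": ..}, ...]. A call has 1 to 5 rows; each row is the pose to reach, as a shift and turn from the pose commanded when the call began, along the tool's axes at that moment; what a row does not reach only later rows make up. A row lasts 1/12 s, in which the tool goes at most 41.7 mm and 7.16 degrees, less where a joint would pass 70% of its speed; a pose out of reach is approached as far as the arm can. A call with a gripper value outside its range is refused whole. The fingers move at their own pace and stop on an object; FORCE is the grip in N (left out, the last holds). Time passes only in rows, so rows that repeat a pose let the fingers close. It gives the time, the measured TCP pose, the force, the opening and the grip force at its end, in the units of the state.
- state(): the state, without advancing time (a new reading comes with each control period).
- get_image(name): name is "side" or "top" or "wrist"; returns a dict with "frame" (480x640x3 uint8, red, green, blue), "K" (3x3 intrinsics, pixels), "rvec" (rotation vector, rad) and "tvec" (3), from world to camera coordinates, as OpenCV has them; the wrist camera has in their place "mount" (4x4, takes a point from camera to tool coordinates, whose origin is the TCP and whose axes are the flange's). Camera axes: x right, y down, z forward; pixel columns grow to the right and rows downward; lengths in m; the calibration is good to about 2 mm. A picture is of the moment at which its call begins: read the wrist's pose just before it. There is no depth.
- hand_in(): hands the job in; it is judged then, once.
The state is a dict: "t": time; "q": joint angles; "qvel": joint speeds; "joint_efforts": joint torques, N m; "tcp_pos": TCP position; "eef_rot": TCP orientation; "ft_force": force on the tool from outside, world axes, zero at the start; "wrist_torque": the same for the moment, N m; "width": opening from 0.0 (shut) to 1.0 (fully open); "grip_force": force on a finger pad.
Only numpy, scipy, OpenCV 4.12 (cv2) and the standard library are available. Lean on these libraries where they do the work, as an engineer would, in place of code of your own. Each camera call takes 0.05 s, during which the arm holds its last target. There are 200 camera calls.

## Working session

There is one attempt and no reset: what is moved stays moved. The work goes in short steps, Python scripts to look and compute and a shell command to move; the robot and the scene stay as the last step left them, time stands still between calls to the robot, and variables do not carry over. Pictures are saved under pics/ and viewed, at most 10 in all, crops included, and the job is handed in when it is done.

```bash
mkdir -p pics; cat > h.py <<'E'
import numpy as np, cv2
from scipy.spatial.transform import Rotation as R
from workcell import state, get_image, hand_in, grip_point_offset
def save(n,f):
    d=get_image(n); cv2.imwrite(f'pics/{f}.png',d['frame'][:,:,::-1]); np.savez(f'pics/{f}.npz',**{k:v for k,v in d.items()}); return d
def ray(f,uv,z):
    d=np.load(f'pics/{f}.npz'); Rm=R.from_rotvec(d['rvec'].ravel()).as_matrix(); t=d['tvec'].ravel()
    c=-Rm.T@t; v=Rm.T@np.linalg.inv(d['K'])@np.array([uv[0],uv[1],1.]); return c+v*(z-c[2])/v[2]
def proj(f,p):
    d=np.load(f'pics/{f}.npz'); return cv2.projectPoints(np.array(p,float).reshape(-1,3),d['rvec'],d['tvec'],d['K'],None)[0].reshape(-1,2)
E
python3 - <<'E'
from h import *
s=state(); print({k:np.round(v,3) for k,v in s.items()}, grip_point_offset)
print(R.from_quat(s['eef_rot']).as_matrix().round(3))
save('top','top0'); save('side','side0')
E
```

```text
{'t': np.float64(0.0), 'q': array([ 1.511,  0.386,  0.007, -0.   , -1.194, -0.259]), 'qvel': array([-0.   , -0.001,  0.001,  0.002, -0.001, -0.001]), 'joint_efforts': array([ 0.0000e+00, -3.9229e+01,  1.8840e+01,  4.1860e+00, -5.0000e-03,
       -0.0000e+00]), 'tcp_pos': array([0.196, 0.593, 0.23 ]), 'eef_rot': array([ 0.987, -0.159, -0.   ,  0.001]), 'ft_force': array([ 0.939, -0.24 , -0.204]), 'wrist_torque': array([-0.007, -0.001, -0.023]), 'grip_force': np.float64(0.0), 'width': np.float64(1.006)} 0.0187
[[ 0.95  -0.314 -0.001]
 [-0.314 -0.95  -0.002]
 [ 0.     0.002 -1.   ]]
```

View pics/top0.png

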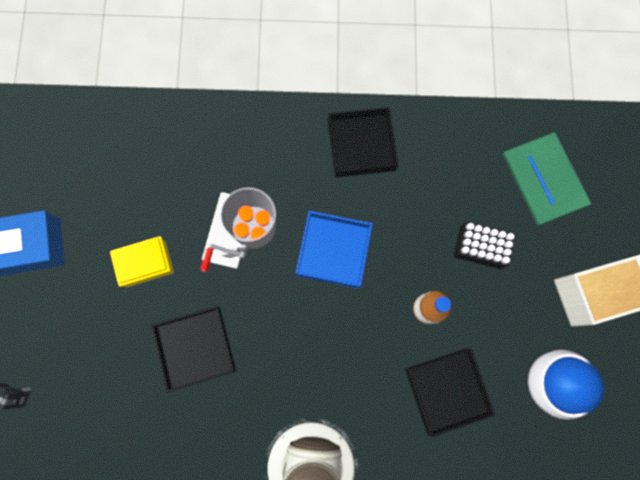

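View pics/side0.png

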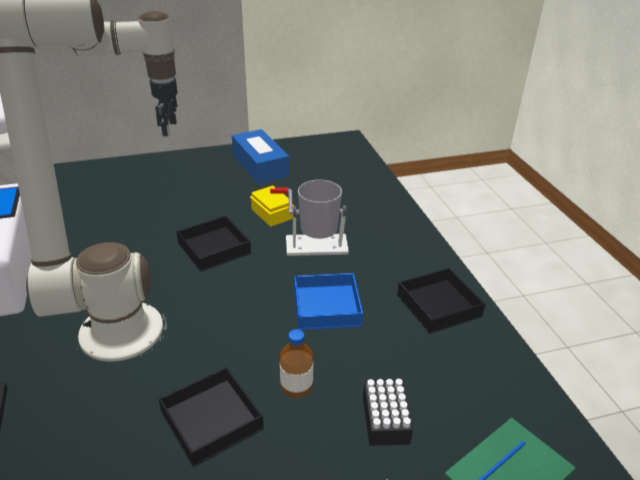

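The top view shows the stand around (225,230) with its pot at (248,217), and the lever bar at (206,258). The blue tray is at (334,249) and the yellow box at (141,261); the side view agrees. The pour direction is roughly image-right. I'll enlarge the stand and tray area.

```bash
python3 - <<'E'
from h import *
a=cv2.imread('pics/top0.png')[175:305,190:390]; cv2.imwrite('pics/c1.png',cv2.resize(a,None,fx=4,fy=4,interpolation=cv2.INTER_CUBIC))
b=cv2.imread('pics/side0.png')[170:340,240:380]
cv2.imwrite('pics/c2.png',cv2.resize(b,None,fx=3.5,fy=3.5,interpolation=cv2.INTER_CUBIC))
E
```

```text
(no output)
```

View pics/c1.png

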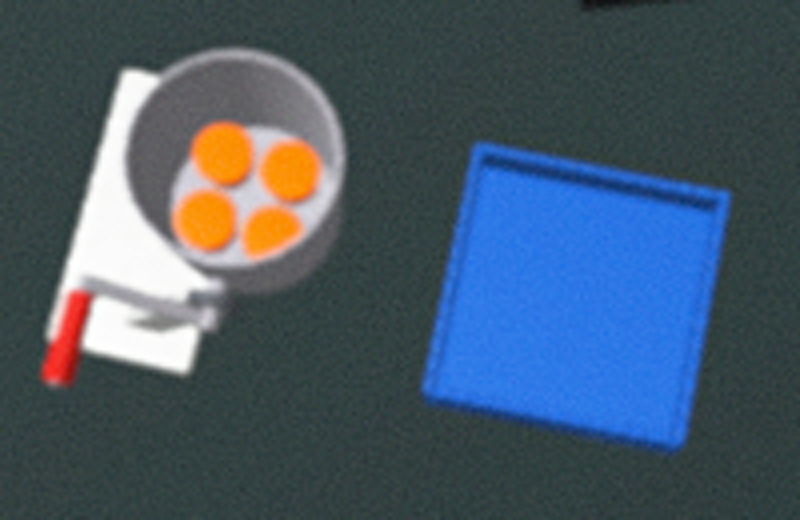

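View pics/c2.png

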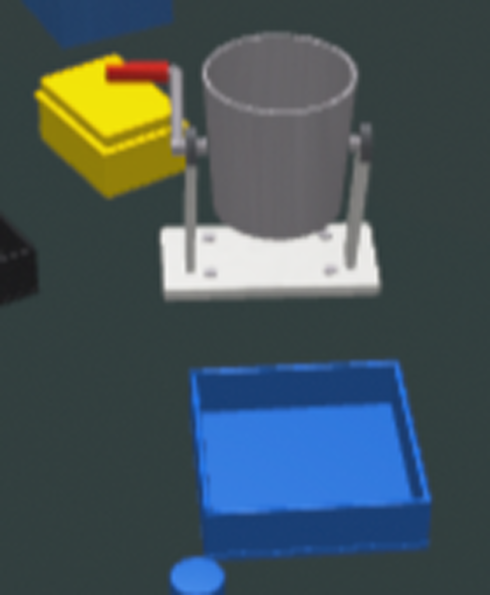

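The top crop shows the foot corners at (124,69), (191,370), (50,340), the rim centre at (236,158), the lever ends at (79,291) and (57,380), and the tray's top corners at (475,144), (731,190), (684,448), (424,400). The side crop shows the same features, so I'll fit both poses to both views.

```bash
cat > fit.py <<'E'
from h import *
from scipy.optimize import least_squares
def tr(p,P):
    c,s=np.cos(p[2]),np.sin(p[2]); P=np.array(P)/1000.
    return np.c_[p[0]+c*P[:,0]-s*P[:,1],p[1]+s*P[:,0]+c*P[:,1],P[:,2]]
def fit(obs,x0):
    def r(p): return np.concatenate([(proj(f,tr(p,[o[0] for o in O]))-np.array([o[1] for o in O])).ravel() for f,O in obs.items()])
    s=least_squares(r,x0,loss='soft_l1'); return s.x,r(s.x).round(1)
T=lambda u,v:((u+.5)/4-.5+190,(v+.5)/4-.5+175)
S=lambda u,v:((u+.5)/3.5-.5+240,(v+.5)/3.5-.5+170)
E
python3 - <<'E'
from fit import *
st={'top0':[((-120,90,12),T(124,69)),((-30,-90,12),T(191,370)),((-120,-90,12),T(50,340)),((0,0,235),T(236,158)),((-64,-82,199),T(79,291)),((-64,-132,199),T(57,380))],
'side0':[((-30,-90,0),S(167,298)),((-30,90,0),S(380,292)),((-120,-90,12),S(163,229)),((-120,90,12),S(367,226)),((0,0,235),S(280,73)),((-64,-132,199),S(108,71)),((-64,-82,199),S(167,71))]}
ty={'top0':[((-80,80,45),T(475,144)),((80,80,45),T(731,190)),((80,-80,45),T(684,448)),((-80,-80,45),T(424,400))],
'side0':[((-80,-80,45),S(192,370)),((-80,80,45),S(399,362)),((80,80,45),S(430,500)),((80,-80,45),S(205,514)),((80,-80,0),S(205,553)),((80,80,0),S(429,545))]}
x0=np.r_[ray('top0',(240,230),.01)[:2],-1.7]; t0=np.r_[ray('top0',(334,249),.01)[:2],-1.7]
a,ra=fit(st,x0); b,rb=fit(ty,t0); print(a,ra);print(b,rb)
c,s=np.cos(a[2]),np.sin(a[2]); d=b[:2]-a[:2]; print('tray in stand',c*d[0]+s*d[1],-s*d[0]+c*d[1],np.degrees(b[2]-a[2]))
np.savez('fit.npz',stand=a,tray=b)
for n,uv in dict(box=(141,261),bottle=(430,310)).items(): print(n,ray('top0',uv,.05))
E
```

```text
[ 0.54728285  0.14599487 -1.78456067] [-0.2 -0.  -1.1  0.9 -1.   0.1 -1.4  0.   0.6  0.5 -0.3  0.9 -0.2  1.6
  0.9  1.8  0.2  0.   1.6 -0.5  0.9  0.6  0.1  1.4  1.5  1. ]
[ 0.51468684 -0.04415128 -1.74792935] [-0.6  0.3 -1.1  1.4 -1.   0.2 -1.  -0.8 -0.4  0.5  0.1 -0.2  1.   1.1
  0.3  0.7  0.4  2.9  0.2  1.5]
tray in stand 0.19273320543316233 0.008483520534667409 2.0988201225713383
box [0.47230021 0.41738336 0.05      ]
bottle [ 0.36921156 -0.27701141  0.05      ]
```

```bash
cat > go.py <<'E'
import sys
from h import *
# usage: go.py x y z(mm) yaw_of_tool_y(deg) -> shift in tool axes, turn
x,y,z,a=map(float,sys.argv[1:5]); s=state(); M=R.from_quat(s['eef_rot']).as_matrix()
a=np.radians(a); Y=np.array([np.cos(a),np.sin(a),0]); Z=np.array([0,0,-1.]); G=np.c_[np.cross(Y,Z),Y,Z]
print('t',s['t'].round(2),'tcp',(s['tcp_pos']*1000).round(1),'F',s['ft_force'].round(1),'w',s['width'].round(3),'yawY',np.degrees(np.arctan2(M[1,1],M[0,1])).round(2))
print('shift',(M.T@(np.array([x,y,z])-s['tcp_pos']*1000)).round(1),'turn',np.degrees(R.from_matrix(M.T@G).as_rotvec()).round(2))
E
python3 -m crank '[{"tz":-60},{"tz":-60},{"tx":60,"ty":50,"tz":-60},{"tx":120,"ty":100,"tz":-60},{"tx":120,"ty":100,"tz":-60}]'
python3 -m crank '[{"tx":35,"ty":20},{"tx":70,"ty":40},{"tx":105,"ty":70},{"tx":140,"ty":100},{"tx":140,"ty":100}]'
python3 go.py 501 -121 180 -100.1
```

```text
invalid input
invalid input
Traceback (most recent call last):
  File "go.py", line 6, in <module>
    print('t',s['t'].round(2),'tcp',(s['tcp_pos']*1000).round(1),'F',s['ft_force'].round(1),'w',s['width'].round(3),'yawY',np.degrees(np.arctan2(M[1,1],M[0,1])).round(2))
              ^^^^^^^^^^^^
AttributeError: 'float' object has no attribute 'round'
```

```bash
sed -i "s/s\['t'\].round(2)/round(s['t'],2)/; s/s\['width'\].round(3)/round(float(s['width']),3)/" go.py
python3 -m crank '[{"claw":0,"tx":0,"ty":0,"tz":-40,"wx":0,"wy":0,"wz":0},{"claw":0,"tx":0,"ty":0,"tz":-60,"wx":0,"wy":0,"wz":0},{"claw":0,"tx":30,"ty":20,"tz":-60,"wx":0,"wy":0,"wz":0},{"claw":0,"tx":60,"ty":40,"tz":-60,"wx":0,"wy":0,"wz":0},{"claw":0,"tx":90,"ty":65,"tz":-60,"wx":0,"wy":0,"wz":0}]'
python3 -m crank '[{"claw":0,"tx":30,"ty":25,"tz":0,"wx":0,"wy":0,"wz":0},{"claw":0,"tx":60,"ty":50,"tz":0,"wx":0,"wy":0,"wz":0},{"claw":0,"tx":85,"ty":80,"tz":0,"wx":0,"wy":0,"wz":0},{"claw":0,"tx":110,"ty":110,"tz":0,"wx":0,"wy":0,"wz":0},{"claw":0,"tx":135,"ty":140,"tz":0,"wx":0,"wy":0,"wz":0}]'
python3 go.py 501 -121 180 -100.1
```

```text
t: 0.52
tcp_pos: [0.2612, 0.5031, 0.2907]
eef_rot: [0.987, -0.158, -0.0, 0.0]
ft_force: [1.8, -0.2, -0.4]
width: 1.003
grip_force: 0.0
t: 0.93
tcp_pos: [0.3455, 0.3262, 0.2909]
eef_rot: [0.987, -0.159, -0.0, 0.0]
ft_force: [0.5, 0.4, 0.6]
width: 1.0
grip_force: 0.0
t 0.93 tcp [345.5 326.2 290.9] F [0.5 0.4 0.6] w 1.0 yawY -108.25
shift [287.8 375.9 111.1] turn [ 0.04  0.02 -8.15]
```

```bash

python3 -m crank '[{"claw":0,"tx":25,"ty":32,"tz":0,"wx":0,"wy":0,"wz":0},{"claw":0,"tx":50,"ty":64,"tz":0,"wx":0,"wy":0,"wz":0},{"claw":0,"tx":75,"ty":96,"tz":0,"wx":0,"wy":0,"wz":0},{"claw":0,"tx":100,"ty":128,"tz":0,"wx":0,"wy":0,"wz":0},{"claw":0,"tx":125,"ty":160,"tz":0,"wx":0,"wy":0,"wz":0}]'
python3 -m crank '[{"claw":0,"tx":25,"ty":32,"tz":0,"wx":0,"wy":0,"wz":0},{"claw":0,"tx":50,"ty":64,"tz":0,"wx":0,"wy":0,"wz":0},{"claw":0,"tx":75,"ty":96,"tz":0,"wx":0,"wy":0,"wz":0},{"claw":0,"tx":100,"ty":128,"tz":0,"wx":0,"wy":0,"wz":0},{"claw":0,"tx":125,"ty":160,"tz":0,"wx":0,"wy":0,"wz":0}]'
python3 -m crank '[{"claw":0,"tx":20,"ty":28,"tz":0,"wx":0,"wy":0,"wz":0},{"claw":0,"tx":38,"ty":56,"tz":20,"wx":0,"wy":0,"wz":-4},{"claw":0,"tx":38,"ty":56,"tz":55,"wx":0,"wy":0,"wz":-8.1},{"claw":0,"tx":38,"ty":56,"tz":90,"wx":0,"wy":0,"wz":-8.1},{"claw":0,"tx":38,"ty":56,"tz":110,"wx":0,"wy":0,"wz":-8.1}]'
python3 go.py 501 -121 180 -100.1
python3 - <<'E'
from h import *
s=state(); d=get_image('wrist'); cv2.imwrite('pics/w1.png',d['frame'][:,:,::-1]); np.savez('pics/w1.npz',K=d['K'],mount=d['mount'],p=s['tcp_pos'],q=s['eef_rot'])
E
```

```text
t: 1.35
tcp_pos: [0.4137, 0.1352, 0.2913]
eef_rot: [0.987, -0.158, -0.0, -0.0]
ft_force: [1.1, 0.6, -0.5]
width: 0.996
grip_force: 0.0
t: 1.77
tcp_pos: [0.4823, -0.056, 0.2912]
eef_rot: [0.987, -0.159, -0.0, -0.0]
ft_force: [0.8, 0.8, 0.2]
width: 1.002
grip_force: 0.0
t: 2.18
tcp_pos: [0.4984, -0.1198, 0.1771]
eef_rot: [0.996, -0.09, -0.003, -0.0]
ft_force: [-0.1, -0.9, -1.4]
width: 0.999
grip_force: 0.0
t 2.18 tcp [ 498.4 -119.8  177.1] F [-0.1 -0.9 -1.4] w 0.999 yawY -100.34
shift [ 2.8  0.7 -2.9] turn [ 0.    0.37 -0.24]
```

View pics/w1.png

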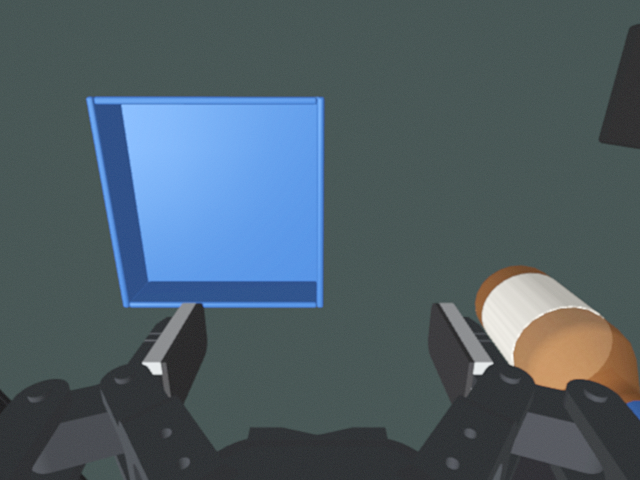

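The tray's far wall rim is vertical at u≈320, between the fingers and well aligned. Its rim corners are at (322,98), (322,306), (126,306), (90,99). The bottle is to the right. I'll compute the tray pose from these corners.

```bash
cat >> fit.py <<'E'
def wray(f,uv,z):
    d=np.load(f'pics/{f}.npz'); M=R.from_quat(d['q']).as_matrix(); m=d['mount']
    c=d['p']+M@m[:3,3]; v=M@m[:3,:3]@np.linalg.inv(d['K'])@np.array([uv[0],uv[1],1.]); return c+v*(z-c[2])/v[2]
def wcam(f):
    d=np.load(f'pics/{f}.npz'); M=np.eye(4); M[:3,:3]=R.from_quat(d['q']).as_matrix(); M[:3,3]=d['p']
    W=np.linalg.inv(M@d['mount']); np.savez(f'pics/{f}c.npz',K=d['K'],rvec=cv2.Rodrigues(W[:3,:3])[0],tvec=W[:3,3])
E
python3 - <<'E'
from fit import *
print(np.load('pics/w1.npz')['mount'].round(3))
C=[wray('w1',p,.045) for p in [(322.5,98),(322,306),(125,306),(89,98)]]
for c in C: print(c.round(4))
C=np.array(C); print('side lengths',np.linalg.norm(np.diff(C[:, :2],axis=0,append=C[:1,:2]),axis=1))
print('ctr',C.mean(0)); 
for i,j in [(0,1),(3,2),(3,0),(2,1)]: d=C[j]-C[i]; print(np.degrees(np.arctan2(d[1],d[0])))
E
```

```text
[[-0.    -0.949 -0.315  0.081]
 [ 1.    -0.     0.    -0.   ]
 [-0.001 -0.315  0.949 -0.144]
 [ 0.     0.     0.     1.   ]]
[ 0.5782 -0.1378  0.045 ]
[ 0.4226 -0.1097  0.045 ]
[0.4511 0.0457 0.045 ]
[0.6064 0.0164 0.045 ]
side lengths [0.15809604 0.15801171 0.15804048 0.15678029]
ctr [ 0.51454454 -0.04637254  0.045     ]
169.75450043601413
169.30810327775256
-100.35404646698699
-100.37508383935186
```

```bash

python3 -m crank '[{"claw":0,"tx":2,"ty":3,"tz":35,"wx":0,"wy":0,"wz":0},{"claw":0,"tx":2,"ty":3,"tz":75,"wx":0,"wy":0,"wz":0},{"claw":0,"tx":2,"ty":3,"tz":115,"wx":0,"wy":0,"wz":0},{"claw":0,"tx":2,"ty":3,"tz":145,"wx":0,"wy":0,"wz":0},{"claw":0,"tx":2,"ty":3,"tz":160,"wx":0,"wy":0,"wz":0}]'
python3 -m crank '[{"claw":0,"tx":0,"ty":0,"tz":0,"wx":0,"wy":0,"wz":0}]'
python3 go.py 501 -123 13 -100.35
```

```text
t: 2.65
tcp_pos: [0.5003, -0.1222, 0.0182]
eef_rot: [0.996, -0.089, -0.003, 0.0]
ft_force: [-0.1, 0.1, -1.0]
width: 0.999
grip_force: 0.0
t: 2.73
tcp_pos: [0.5001, -0.1223, 0.0183]
eef_rot: [0.996, -0.089, -0.004, 0.0]
ft_force: [0.4, -0.0, -0.5]
width: 1.006
grip_force: 0.0
t 2.73 tcp [ 500.1 -122.3   18.3] F [ 0.4 -0.  -0.5] w 1.006 yawY -100.18
shift [1.1 0.5 5.3] turn [0.09 0.43 0.17]
```

```bash

python3 -m crank '[{"claw":100,"tx":0,"ty":0,"tz":3,"wx":0,"wy":0,"wz":0},{"claw":255,"tx":0,"ty":0,"tz":4,"wx":0,"wy":0,"wz":0},{"claw":255,"tx":0,"ty":0,"tz":4,"wx":0,"wy":0,"wz":0},{"claw":255,"tx":0,"ty":0,"tz":4,"wx":0,"wy":0,"wz":0},{"claw":255,"tx":0,"ty":0,"tz":4,"wx":0,"wy":0,"wz":0}]' 40
python3 -m crank '[{"claw":255,"tx":0,"ty":0,"tz":0,"wx":0,"wy":0,"wz":0},{"claw":255,"tx":0,"ty":0,"tz":0,"wx":0,"wy":0,"wz":0},{"claw":255,"tx":0,"ty":0,"tz":0,"wx":0,"wy":0,"wz":0}]'
python3 - <<'E'
from fit import *
f=np.load('fit.npz'); a=f['stand']; s=state(); p=s['tcp_pos']
print(s['width'],s['grip_force'],s['ft_force'])
# tcp rel. tray (gripping wall centre plane); target tray pose in stand (50,0,0)
yaw=np.radians(-100.25); b=np.array([.5145,-.0464]); c,sn=np.cos(yaw),np.sin(yaw); d=p[:2]-b
rel=np.array([c*d[0]+sn*d[1],-sn*d[0]+c*d[1]]); print('rel',rel)
for x in (50,60):
    t=tr(a,[[x+rel[0]*1000,rel[1]*1000,0]])[0]; print(x,(t*1000).round(1),np.degrees(a[2]))
E
python3 go.py 550 0 14 -102.25
```

```text
t: 3.15
tcp_pos: [0.5032, -0.1223, 0.0186]
eef_rot: [0.996, -0.089, 0.001, -0.0]
ft_force: [-0.1, -0.3, 0.9]
width: 0.301
grip_force: 0.0
t: 3.4
tcp_pos: [0.5028, -0.1224, 0.0181]
eef_rot: [0.996, -0.089, 0.001, 0.0]
ft_force: [-2.0, -0.7, 5.2]
width: 0.051
grip_force: 40.5
0.05112679805325415 40.52221119403839 [-1.98467471 -0.73898739  5.20051525]
rel [0.0768742  0.00204309]
50 [522.4  21.6   0. ] -102.2477945480332
60 [520.2  11.8   0. ] -102.2477945480332
t 3.4 tcp [ 502.8 -122.4   18.1] F [-2.  -0.7  5.2] w 0.051 yawY -100.17
shift [  24.8 -128.8    4.1] turn [-0.01 -0.07  2.08]
```

```bash

python3 -m crank '[{"claw":255,"tx":-1,"ty":-20,"tz":-1,"wx":0,"wy":0,"wz":0.3},{"claw":255,"tx":-2,"ty":-45,"tz":-1,"wx":0,"wy":0,"wz":0.7},{"claw":255,"tx":-3.5,"ty":-70,"tz":-1,"wx":0,"wy":0,"wz":1.1},{"claw":255,"tx":-5,"ty":-95,"tz":-1,"wx":0,"wy":0,"wz":1.5},{"claw":255,"tx":-6,"ty":-115,"tz":-1,"wx":0,"wy":0,"wz":2.1}]'
python3 -m crank '[{"claw":255,"tx":-0.5,"ty":-10,"tz":0,"wx":0,"wy":0,"wz":0},{"claw":255,"tx":-0.5,"ty":-18,"tz":0,"wx":0,"wy":0,"wz":0},{"claw":255,"tx":-0.5,"ty":-18,"tz":0,"wx":0,"wy":0,"wz":0}]'
python3 go.py 522.4 21.6 17 -102.25
python3 - <<'E'
from h import *
save('side','side1'); save('top','top1')
a=cv2.imread('pics/top1.png')[175:305,190:330]; b=cv2.imread('pics/side1.png')[170:300,260:400]
cv2.imwrite('pics/c3.png',np.vstack([cv2.resize(x,None,fx=4,fy=4,interpolation=cv2.INTER_CUBIC)[-300:] if 0 else cv2.resize(x,(560,300) if 0 else None,fx=2.3,fy=2.3,interpolation=cv2.INTER_CUBIC) for x in (a,b)]))
E
```

```text
t: 3.82
tcp_pos: [0.5162, -0.0073, 0.0181]
eef_rot: [0.994, -0.107, -0.001, 0.0]
ft_force: [0.0, -3.4, 0.6]
width: 0.049
grip_force: 40.1
t: 4.07
tcp_pos: [0.5204, 0.0106, 0.0181]
eef_rot: [0.994, -0.106, 0.0, -0.0]
ft_force: [0.1, 1.9, -1.2]
width: 0.049
grip_force: 40.0
t 4.07 tcp [520.4  10.6  18.1] F [ 0.1  1.9 -1.2] w 0.049 yawY -102.18
shift [ -0.4 -11.1   1.1] turn [-0.03 -0.02  0.07]
```

View pics/c3.png

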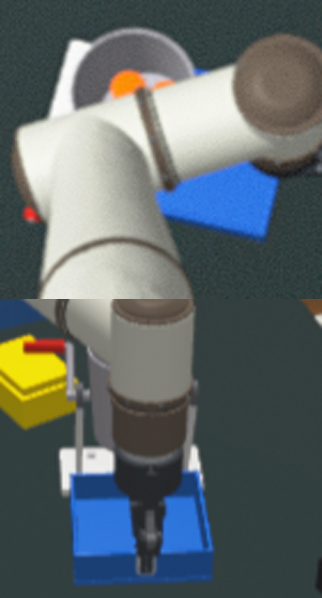

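The tray is just short of the foot and roughly centred, with the tray at u=70–205 and the foot at u=62–200. I'll push on gently until it touches.

```bash

python3 -m crank '[{"claw":255,"tx":0,"ty":-3,"tz":0,"wx":0,"wy":0,"wz":0},{"claw":255,"tx":0,"ty":-6,"tz":0,"wx":0,"wy":0,"wz":0},{"claw":255,"tx":0,"ty":-8,"tz":0,"wx":0,"wy":0,"wz":0},{"claw":255,"tx":0,"ty":-8,"tz":0,"wx":0,"wy":0,"wz":0}]'
python3 -m crank '[{"claw":255,"tx":0,"ty":-2,"tz":0,"wx":0,"wy":0,"wz":0},{"claw":255,"tx":0,"ty":-2,"tz":0,"wx":0,"wy":0,"wz":0}]'
python3 -m crank '[{"claw":255,"tx":0,"ty":-1.5,"tz":0,"wx":0,"wy":0,"wz":0},{"claw":255,"tx":0,"ty":-1.5,"tz":0,"wx":0,"wy":0,"wz":0}]'
python3 go.py 522.4 21.6 17 -102.25
```

```text
t: 4.5
tcp_pos: [0.5215, 0.0171, 0.0181]
eef_rot: [0.994, -0.107, -0.0, 0.0]
ft_force: [0.1, -2.0, -1.3]
width: 0.052
grip_force: 39.9
t: 4.67
tcp_pos: [0.5221, 0.0193, 0.0182]
eef_rot: [0.994, -0.107, -0.0, 0.0]
ft_force: [-0.8, -1.7, -1.7]
width: 0.051
grip_force: 39.8
t: 4.83
tcp_pos: [0.5222, 0.0202, 0.0182]
eef_rot: [0.994, -0.107, -0.0, 0.001]
ft_force: [-0.4, -5.7, -1.5]
width: 0.049
grip_force: 40.0
t 4.83 tcp [522.2  20.2  18.2] F [-0.4 -5.7 -1.5] w 0.049 yawY -102.26
shift [-0.1 -1.4  1.2] turn [ 0.07  0.05 -0.01]
```

```bash

python3 -m crank '[{"claw":255,"tx":0,"ty":-1.5,"tz":0,"wx":0,"wy":0,"wz":0},{"claw":255,"tx":0,"ty":-1.5,"tz":0,"wx":0,"wy":0,"wz":0}]'
python3 -m crank '[{"claw":255,"tx":0,"ty":-1,"tz":0,"wx":0,"wy":0,"wz":0},{"claw":255,"tx":0,"ty":-1,"tz":0,"wx":0,"wy":0,"wz":0}]'
python3 go.py 522.4 21.6 17 -102.25; python3 -c "
from h import *; print(state()['wrist_torque'])"
```

```text
t: 5.0
tcp_pos: [0.5221, 0.0203, 0.0184]
eef_rot: [0.994, -0.107, -0.001, 0.001]
ft_force: [1.2, -11.3, -0.7]
width: 0.054
grip_force: 40.3
t: 5.17
tcp_pos: [0.5221, 0.0204, 0.0185]
eef_rot: [0.994, -0.107, -0.001, 0.002]
ft_force: [0.6, -15.6, 1.1]
width: 0.048
grip_force: 40.4
t 5.17 tcp [522.1  20.4  18.5] F [  0.6 -15.6   1.1] w 0.048 yawY -102.28
shift [ 0.  -1.2  1.4] turn [ 0.24  0.13 -0.03]
[-4.32307114 -0.5665542  -0.00489716]
```

```bash

python3 -m crank '[{"claw":255,"tx":0,"ty":2,"tz":0,"wx":0,"wy":0,"wz":0},{"claw":150,"tx":0,"ty":2,"tz":0,"wx":0,"wy":0,"wz":0},{"claw":150,"tx":0,"ty":2,"tz":0,"wx":0,"wy":0,"wz":0},{"claw":150,"tx":0,"ty":2,"tz":0,"wx":0,"wy":0,"wz":0}]'
python3 -m crank '[{"claw":150,"tx":0,"ty":0,"tz":-20,"wx":0,"wy":0,"wz":0},{"claw":150,"tx":0,"ty":0,"tz":-60,"wx":0,"wy":0,"wz":0},{"claw":150,"tx":0,"ty":15,"tz":-95,"wx":0,"wy":0,"wz":0},{"claw":150,"tx":0,"ty":40,"tz":-125,"wx":0,"wy":0,"wz":0},{"claw":150,"tx":0,"ty":65,"tz":-155,"wx":0,"wy":0,"wz":0}]'
python3 -m crank '[{"claw":150,"tx":-20,"ty":30,"tz":-20,"wx":0,"wy":0,"wz":0},{"claw":150,"tx":-40,"ty":60,"tz":-40,"wx":0,"wy":0,"wz":0},{"claw":150,"tx":-60,"ty":90,"tz":-60,"wx":0,"wy":0,"wz":0},{"claw":150,"tx":-70,"ty":110,"tz":-80,"wx":0,"wy":0,"wz":0},{"claw":150,"tx":-70,"ty":110,"tz":-80,"wx":0,"wy":0,"wz":0}]'
python3 - <<'E'
from h import *
save('side','side1'); save('top','top1')
a=cv2.imread('pics/top1.png')[175:305,190:330]; b=cv2.imread('pics/side1.png')[170:300,260:400]
cv2.imwrite('pics/c4.png',np.hstack([cv2.resize(x,None,fx=2.8,fy=2.8,interpolation=cv2.INTER_CUBIC) for x in (a,b)]))
E
```

```text
t: 5.5
tcp_pos: [0.5235, 0.0221, 0.0187]
eef_rot: [0.994, -0.106, 0.001, -0.0]
ft_force: [0.4, 0.0, 0.1]
width: 0.409
grip_force: 0.0
t: 5.92
tcp_pos: [0.5092, -0.0417, 0.1756]
eef_rot: [0.994, -0.105, 0.001, -0.0]
ft_force: [0.9, -0.0, -0.5]
width: 0.409
grip_force: 0.0
t: 6.33
tcp_pos: [0.4168, -0.1367, 0.2581]
eef_rot: [0.994, -0.108, 0.005, -0.0]
ft_force: [0.9, 0.0, -0.7]
width: 0.413
grip_force: 0.0
```

View pics/c4.png

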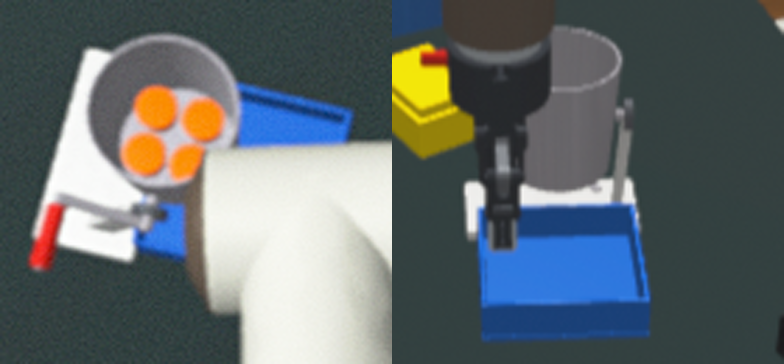

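The side crop shows the tray against the foot, with rim corners at (480,207), (635,205), (649,300), (484,308) and bottom corners at (484,339), (649,333). The top crop shows its rim corner at (353,111). I'll fit its pose to check it against the stand.

```bash
python3 - <<'E'
from fit import *
a=np.load('fit.npz')['stand']
S=lambda u,v:((u-392+.5)/2.8-.5+260,(v+.5)/2.8-.5+170)
T=lambda u,v:((u+.5)/2.8-.5+190,(v+.5)/2.8-.5+175)
ty={'side1':[((-80,-80,45),S(480,207)),((-80,80,45),S(635,205)),((80,80,45),S(649,300)),((80,-80,45),S(484,308)),((80,-80,0),S(484,339)),((80,80,0),S(649,333))],'top1':[((80,80,45),T(353,111))]}
b,r=fit(ty,[.53,.1,-1.78]); print(b,r)
st={'side0':[((-30,-90,0),(240+167.5/3.5-.5,170+298.5/3.5-.5)),((-30,90,0),(240+380.5/3.5-.5,170+292.5/3.5-.5)),((-120,-90,12),(240+163.5/3.5-.5,170+229.5/3.5-.5)),((-120,90,12),(240+367.5/3.5-.5,170+226.5/3.5-.5))]}
a2,r2=fit(st,a);print(a,a2,r2)
for A in (a,a2):
    c,s=np.cos(A[2]),np.sin(A[2]); d=b[:2]-A[:2]; print('tray in stand',c*d[0]+s*d[1],-s*d[0]+c*d[1],np.degrees(b[2]-A[2]))
for y in (-107,):
  for th in np.arange(0,2.4,.1915):
    ph=np.arctan2(29,-64)-th; print(round(th,2),(tr(a,[[70*np.cos(ph),y,170+70*np.sin(ph)]])*1000).round(0), (70*np.cos(ph)).round(0))
E
```

```text
[ 0.5376376   0.09841004 -1.78873392] [-0.3 -0.3  0.2 -0.8  1.2  0.6 -0.3 -0.8 -0.2  1.2  0.3  1.8 -1.   0.3]
[ 0.54728285  0.14599487 -1.78456067] [ 0.54784948  0.15071617 -1.77049654] [-0.5  0.9  0.3  0.5 -0.5 -0.6  0.7 -1.6]
tray in stand 0.048547914668065954 0.0006689300511808251 -0.2391097982652435
tray in stand 0.05329239250046894 0.00036731892643435127 -1.0449247641799815
0.0 [[456. 231. 199.]] -64.0
0.19 [[455. 224. 210.]] -57.0
0.38 [[453. 216. 221.]] -48.0
0.57 [[451. 206. 229.]] -38.0
0.77 [[448. 194. 235.]] -26.0
0.96 [[445. 181. 239.]] -13.0
1.15 [[443. 168. 240.]] 0.0
1.34 [[440. 155. 239.]] 14.0
1.53 [[437. 143. 235.]] 26.0
1.72 [[435. 131. 229.]] 38.0
1.92 [[432. 121. 220.]] 49.0
2.11 [[431. 113. 210.]] 57.0
2.3 [[429. 106. 198.]] 64.0
```

The tray sits at stand (48.5, 0.7) mm and −0.24°, which is good. Next I'll go above the lever bar.

```bash

python3 -c "
from fit import *
a=np.load('fit.npz')['stand']; print((tr(a,[[-64,-114,199]])*1000).round(1))"
python3 go.py 449 233 300 -102.25
```

```text
[[449.5 232.7 199. ]]
t 6.43 tcp [ 417.3 -134.8  254.4] F [-0.7  1.4 -0.4] w 0.411 yawY -102.32
shift [ -47.3 -366.1  -45.2] turn [-0.08 -0.2  -0.07]
```

```bash

python3 -m crank '[{"claw":150,"tx":-5,"ty":-10,"tz":-30,"wx":0,"wy":0,"wz":0},{"claw":150,"tx":-10,"ty":-45,"tz":-45,"wx":0,"wy":0,"wz":0},{"claw":150,"tx":-15,"ty":-85,"tz":-45,"wx":0,"wy":0,"wz":0},{"claw":150,"tx":-20,"ty":-125,"tz":-45,"wx":0,"wy":0,"wz":0},{"claw":150,"tx":-25,"ty":-165,"tz":-45,"wx":0,"wy":0,"wz":0}]'
python3 -m crank '[{"claw":150,"tx":-4,"ty":-40,"tz":0,"wx":0,"wy":0,"wz":0},{"claw":150,"tx":-8,"ty":-80,"tz":0,"wx":0,"wy":0,"wz":0},{"claw":150,"tx":-12,"ty":-120,"tz":0,"wx":0,"wy":0,"wz":0},{"claw":150,"tx":-17,"ty":-160,"tz":0,"wx":0,"wy":0,"wz":0},{"claw":150,"tx":-22,"ty":-195,"tz":0,"wx":0,"wy":0,"wz":0}]'
python3 -m crank '[{"claw":150,"tx":0,"ty":-5,"tz":0,"wx":0,"wy":0,"wz":0},{"claw":150,"tx":0,"ty":-5,"tz":0,"wx":0,"wy":0,"wz":0}]'
python3 go.py 449.5 232.7 300 -102.25
python3 - <<'E'
from h import *
s=state(); d=get_image('wrist'); cv2.imwrite('pics/w2.png',d['frame'][:,:,::-1]); np.savez('pics/w2.npz',K=d['K'],mount=d['mount'],p=s['tcp_pos'],q=s['eef_rot'])
E
```

```text
t: 6.85
tcp_pos: [0.4275, 0.0346, 0.2976]
eef_rot: [0.994, -0.106, -0.0, -0.0]
ft_force: [1.2, 0.6, 0.3]
width: 0.413
grip_force: 0.0
t: 7.27
tcp_pos: [0.447, 0.2309, 0.2967]
eef_rot: [0.994, -0.105, -0.001, 0.001]
ft_force: [0.7, -0.6, -0.3]
width: 0.412
grip_force: 0.0
t: 7.43
tcp_pos: [0.4482, 0.235, 0.2961]
eef_rot: [0.995, -0.105, -0.001, 0.001]
ft_force: [0.2, -0.7, -0.5]
width: 0.41
grip_force: 0.0
t 7.43 tcp [448.2 235.  296.1] F [ 0.2 -0.7 -0.5] w 0.41 yawY -102.0
shift [ 1.7  2.  -3.9] turn [0.17 0.14 0.25]
```

View pics/w2.png

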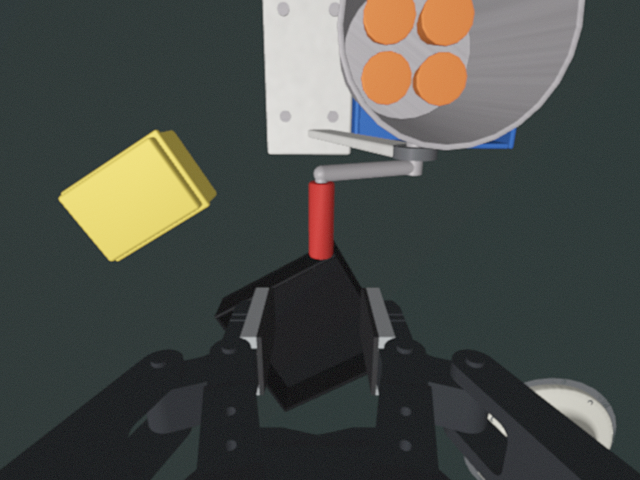

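The bar runs from (320,182) to (321,258), centred between the fingers at u≈320. I'll check its position.

```bash
python3 - <<'E'
from fit import *
a=np.load('fit.npz')['stand']
for uv in [(320,182),(321.3,258)]: print((wray('w2',uv,.203)*1000).round(1))
print((tr(a,[[-64,-82,199],[-64,-132,199],[-64,-114,199]])*1000).round(1))
E
```

```text
[480.1 226.3 203. ]
[430.3 235.9 203. ]
[[480.7 225.9 199. ]
 [431.9 236.5 199. ]
 [449.5 232.7 199. ]]
```

```bash

python3 -m crank '[{"claw":150,"tx":1,"ty":1.5,"tz":25,"wx":0,"wy":0,"wz":0},{"claw":150,"tx":1,"ty":1.5,"tz":55,"wx":0,"wy":0,"wz":0},{"claw":150,"tx":1,"ty":1.5,"tz":85,"wx":0,"wy":0,"wz":0},{"claw":150,"tx":1,"ty":1.5,"tz":108,"wx":0,"wy":0,"wz":0},{"claw":150,"tx":1,"ty":1.5,"tz":115,"wx":0,"wy":0,"wz":0}]'
python3 -m crank '[{"claw":200,"tx":0,"ty":0,"tz":0,"wx":0,"wy":0,"wz":0},{"claw":255,"tx":0,"ty":0,"tz":0,"wx":0,"wy":0,"wz":0},{"claw":255,"tx":0,"ty":0,"tz":0,"wx":0,"wy":0,"wz":0},{"claw":255,"tx":0,"ty":0,"tz":0,"wx":0,"wy":0,"wz":0},{"claw":255,"tx":0,"ty":0,"tz":0,"wx":0,"wy":0,"wz":0}]' 30
python3 go.py 449.5 232.7 180 -102.25
python3 - <<'E'
import numpy as np
p0=np.arctan2(29,-64)
for th in np.linspace(0,2.3,25): print(round(th,3),round(70*np.cos(p0-th)-70*np.cos(p0),1),round(70*np.sin(p0)-70*np.sin(p0-th),1))
E
```

```text
t: 7.9
tcp_pos: [0.447, 0.2275, 0.1793]
eef_rot: [0.994, -0.108, -0.003, 0.003]
ft_force: [-1.2, -0.9, -0.4]
width: 0.408
grip_force: 0.0
t: 8.32
tcp_pos: [0.4495, 0.2305, 0.1845]
eef_rot: [0.994, -0.107, 0.001, -0.001]
ft_force: [-3.0, 2.0, 0.8]
width: 0.179
grip_force: 29.5
t 8.32 tcp [449.5 230.5 184.5] F [-3.   2.   0.8] w 0.179 yawY -102.26
shift [-0.5 -2.1  4.5] turn [-0.1  -0.05 -0.01]
0.0 0.0 0.0
0.096 3.1 -6.0
0.192 6.7 -11.6
0.288 10.8 -16.9
0.383 15.4 -21.8
0.479 20.5 -26.1
0.575 26.0 -30.0
0.671 31.8 -33.4
0.767 37.9 -36.1
0.862 44.2 -38.3
0.958 50.7 -39.9
1.054 57.4 -40.8
1.15 64.1 -41.1
1.246 70.8 -40.8
1.342 77.4 -39.8
1.438 83.9 -38.1
1.533 90.2 -35.9
1.629 96.3 -33.1
1.725 102.1 -29.7
1.821 107.5 -25.7
1.917 112.6 -21.3
2.012 117.1 -16.4
2.108 121.2 -11.1
2.204 124.8 -5.4
2.3 127.8 0.6
```

```bash

python3 -m crank '[{"claw":255,"tx":0,"ty":3.1,"tz":-6,"wx":0,"wy":0,"wz":0},{"claw":255,"tx":0,"ty":6.7,"tz":-11.6,"wx":0,"wy":0,"wz":0},{"claw":255,"tx":0,"ty":10.8,"tz":-16.9,"wx":0,"wy":0,"wz":0},{"claw":255,"tx":0,"ty":15.4,"tz":-21.8,"wx":0,"wy":0,"wz":0},{"claw":255,"tx":0,"ty":20.5,"tz":-26.1,"wx":0,"wy":0,"wz":0}]'
python3 -m crank '[{"claw":255,"tx":0,"ty":5.5,"tz":-3.9,"wx":0,"wy":0,"wz":0},{"claw":255,"tx":0,"ty":11.3,"tz":-7.3,"wx":0,"wy":0,"wz":0},{"claw":255,"tx":0,"ty":17.4,"tz":-10,"wx":0,"wy":0,"wz":0},{"claw":255,"tx":0,"ty":23.7,"tz":-12.2,"wx":0,"wy":0,"wz":0},{"claw":255,"tx":0,"ty":30.2,"tz":-13.8,"wx":0,"wy":0,"wz":0}]'
python3 go.py 445 181 220 -102.25
```

```text
t: 8.73
tcp_pos: [0.4448, 0.2093, 0.2098]
eef_rot: [0.994, -0.107, -0.0, 0.0]
ft_force: [-0.2, -0.9, -5.2]
width: 0.171
grip_force: 29.2
t: 9.15
tcp_pos: [0.4383, 0.1798, 0.2223]
eef_rot: [0.994, -0.107, -0.0, 0.0]
ft_force: [5.4, 0.2, -14.9]
width: 0.174
grip_force: 29.4
t 9.15 tcp [438.3 179.8 222.3] F [  5.4   0.2 -14.9] w 0.174 yawY -102.3
shift [ 6.3 -2.6  2.3] turn [ 0.03  0.04 -0.05]
```

```bash

python3 -m crank '[{"claw":255,"tx":0,"ty":6.7,"tz":0.3,"wx":0,"wy":0,"wz":0},{"claw":255,"tx":0,"ty":13.4,"tz":0.8,"wx":0,"wy":0,"wz":0},{"claw":255,"tx":0,"ty":20.1,"tz":1.1,"wx":0,"wy":0,"wz":0},{"claw":255,"tx":0,"ty":26.7,"tz":2.1,"wx":0,"wy":0,"wz":0},{"claw":255,"tx":0,"ty":33.2,"tz":3.8,"wx":0,"wy":0,"wz":0}]'
python3 go.py 438 150 220 -102.25
```

```text
t: 9.57
tcp_pos: [0.4316, 0.1486, 0.2196]
eef_rot: [0.994, -0.107, 0.001, -0.001]
ft_force: [1.3, 6.4, -8.1]
width: 0.172
grip_force: 30.0
t 9.57 tcp [431.6 148.6 219.6] F [ 1.3  6.4 -8.1] w 0.172 yawY -102.25
shift [ 5.9 -2.7 -0.4] turn [-0.14 -0.04 -0.  ]
```

```bash

python3 -m crank '[{"claw":255,"tx":0,"ty":6.3,"tz":2.2,"wx":0,"wy":0,"wz":0},{"claw":255,"tx":0,"ty":12.4,"tz":5,"wx":0,"wy":0,"wz":0},{"claw":255,"tx":0,"ty":18.2,"tz":8.4,"wx":0,"wy":0,"wz":0},{"claw":255,"tx":0,"ty":23.6,"tz":12.4,"wx":0,"wy":0,"wz":0},{"claw":255,"tx":0,"ty":28.7,"tz":16.8,"wx":0,"wy":0,"wz":0}]'
python3 -m crank '[{"claw":255,"tx":0,"ty":4.5,"tz":4.9,"wx":0,"wy":0,"wz":0},{"claw":255,"tx":0,"ty":8.6,"tz":10.2,"wx":0,"wy":0,"wz":0},{"claw":255,"tx":0,"ty":12.2,"tz":15.9,"wx":0,"wy":0,"wz":0},{"claw":255,"tx":0,"ty":15.2,"tz":21.9,"wx":0,"wy":0,"wz":0},{"claw":255,"tx":0,"ty":15.2,"tz":21.9,"wx":0,"wy":0,"wz":0}]'
python3 -m crank '[{"claw":255,"tx":0,"ty":0,"tz":0,"wx":0,"wy":0,"wz":0},{"claw":255,"tx":0,"ty":0,"tz":0,"wx":0,"wy":0,"wz":0},{"claw":255,"tx":0,"ty":0,"tz":0,"wx":0,"wy":0,"wz":0},{"claw":255,"tx":0,"ty":0,"tz":0,"wx":0,"wy":0,"wz":0}]'
python3 go.py 438 150 220 -102.25
python3 - <<'E'
from h import *
save('side','side2'); save('top','top2')
a=cv2.imread('pics/top2.png')[175:305,190:330]; b=cv2.imread('pics/side2.png')[170:300,260:400]
cv2.imwrite('pics/c5.png',np.hstack([cv2.resize(x,None,fx=2.8,fy=2.8,interpolation=cv2.INTER_CUBIC) for x in (a,b)]))
E
```

```text
t: 9.98
tcp_pos: [0.4258, 0.1217, 0.2031]
eef_rot: [0.994, -0.107, 0.001, -0.002]
ft_force: [-1.1, 10.9, -5.7]
width: 0.174
grip_force: 30.3
t: 10.4
tcp_pos: [0.4226, 0.1069, 0.1815]
eef_rot: [0.994, -0.107, 0.001, -0.002]
ft_force: [-1.6, 9.3, -5.2]
width: 0.175
grip_force: 30.4
t: 10.73
tcp_pos: [0.4226, 0.1069, 0.1815]
eef_rot: [0.994, -0.107, 0.001, -0.002]
ft_force: [-2.2, 9.2, -4.7]
width: 0.175
grip_force: 30.5
t 10.73 tcp [422.6 106.9 181.5] F [-2.2  9.2 -4.7] w 0.175 yawY -102.24
shift [  6.  -45.5 -38.3] turn [-0.24 -0.07  0.01]
```

View pics/c5.png

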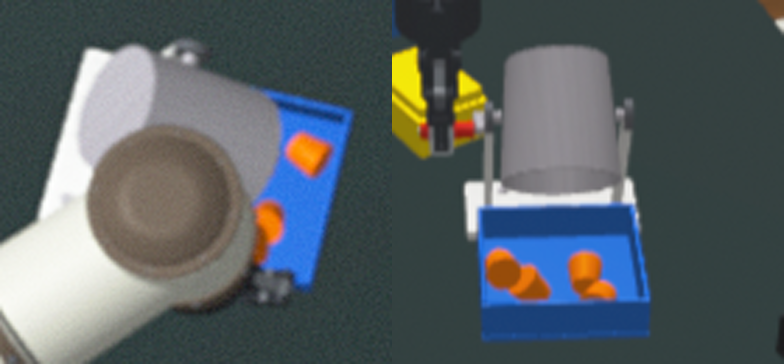

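All four stoppers are in the tray: in the side crop they are at (503,268), (530,284), (585,268) and (600,292). Now I'll swing the pot back.

```bash

python3 -m crank '[{"claw":255,"tx":0,"ty":-3,"tz":-6,"wx":0,"wy":0,"wz":0},{"claw":255,"tx":0,"ty":-6.6,"tz":-11.7,"wx":0,"wy":0,"wz":0},{"claw":255,"tx":0,"ty":-10.7,"tz":-17,"wx":0,"wy":0,"wz":0},{"claw":255,"tx":0,"ty":-15.2,"tz":-21.9,"wx":0,"wy":0,"wz":0},{"claw":255,"tx":0,"ty":-20.3,"tz":-26.3,"wx":0,"wy":0,"wz":0}]'
python3 -m crank '[{"claw":255,"tx":0,"ty":-5.4,"tz":-4,"wx":0,"wy":0,"wz":0},{"claw":255,"tx":0,"ty":-11.2,"tz":-7.4,"wx":0,"wy":0,"wz":0},{"claw":255,"tx":0,"ty":-17.3,"tz":-10.2,"wx":0,"wy":0,"wz":0},{"claw":255,"tx":0,"ty":-23.6,"tz":-12.4,"wx":0,"wy":0,"wz":0},{"claw":255,"tx":0,"ty":-30.1,"tz":-14.1,"wx":0,"wy":0,"wz":0}]'
python3 -m crank '[{"claw":255,"tx":0,"ty":-6.6,"tz":-1,"wx":0,"wy":0,"wz":0},{"claw":255,"tx":0,"ty":-13.3,"tz":-1.3,"wx":0,"wy":0,"wz":0},{"claw":255,"tx":0,"ty":-20,"tz":-1,"wx":0,"wy":0,"wz":0},{"claw":255,"tx":0,"ty":-26.7,"tz":-0.1,"wx":0,"wy":0,"wz":0},{"claw":255,"tx":0,"ty":-33.2,"tz":1.5,"wx":0,"wy":0,"wz":0}]'
python3 -m crank '[{"claw":255,"tx":0,"ty":-6.3,"tz":2.2,"wx":0,"wy":0,"wz":0},{"claw":255,"tx":0,"ty":-12.4,"tz":4.9,"wx":0,"wy":0,"wz":0},{"claw":255,"tx":0,"ty":-18.2,"tz":8.3,"wx":0,"wy":0,"wz":0},{"claw":255,"tx":0,"ty":-23.7,"tz":12.2,"wx":0,"wy":0,"wz":0},{"claw":255,"tx":0,"ty":-28.8,"tz":16.5,"wx":0,"wy":0,"wz":0}]'
python3 go.py 447 220 200 -102.25
```

```text
t: 11.25
tcp_pos: [0.4267, 0.1263, 0.2073]
eef_rot: [0.994, -0.107, 0.0, -0.001]
ft_force: [1.3, 5.6, -10.1]
width: 0.173
grip_force: 30.0
t: 11.67
tcp_pos: [0.4327, 0.1542, 0.2212]
eef_rot: [0.994, -0.107, -0.0, 0.001]
ft_force: [2.6, 0.4, -9.0]
width: 0.171
grip_force: 30.0
t: 12.08
tcp_pos: [0.4401, 0.1875, 0.2204]
eef_rot: [0.994, -0.107, 0.0, 0.0]
ft_force: [-1.4, -1.0, -1.2]
width: 0.174
grip_force: 30.8
t: 12.5
tcp_pos: [0.4465, 0.2167, 0.2034]
eef_rot: [0.994, -0.107, 0.001, -0.001]
ft_force: [-3.7, 1.4, 3.7]
width: 0.173
grip_force: 31.2
t 12.5 tcp [446.5 216.7 203.4] F [-3.7  1.4  3.7] w 0.173 yawY -102.23
shift [-0.2 -3.4  3.5] turn [-0.13 -0.06  0.02]
```

```bash

python3 -m crank '[{"claw":255,"tx":0,"ty":-4.6,"tz":4.9,"wx":0,"wy":0,"wz":0},{"claw":255,"tx":0,"ty":-8.7,"tz":10.2,"wx":0,"wy":0,"wz":0},{"claw":255,"tx":0,"ty":-12.3,"tz":15.8,"wx":0,"wy":0,"wz":0},{"claw":255,"tx":0,"ty":-15.4,"tz":21.8,"wx":0,"wy":0,"wz":0},{"claw":255,"tx":0,"ty":-15.4,"tz":21.8,"wx":0,"wy":0,"wz":0}]'
python3 -m crank '[{"claw":255,"tx":0,"ty":-1,"tz":1.5,"wx":0,"wy":0,"wz":0},{"claw":255,"tx":0,"ty":-1.5,"tz":2.5,"wx":0,"wy":0,"wz":0},{"claw":255,"tx":0,"ty":-1.5,"tz":2.5,"wx":0,"wy":0,"wz":0}]'
python3 -m crank '[{"claw":255,"tx":0,"ty":-0.5,"tz":1,"wx":0,"wy":0,"wz":0},{"claw":255,"tx":0,"ty":-1,"tz":2,"wx":0,"wy":0,"wz":0},{"claw":255,"tx":0,"ty":-1,"tz":2,"wx":0,"wy":0,"wz":0}]'
python3 go.py 449.5 230.5 184.5 -102.25
```

```text
t: 12.92
tcp_pos: [0.4498, 0.2319, 0.1813]
eef_rot: [0.994, -0.106, 0.001, -0.001]
ft_force: [-3.0, 3.1, 3.8]
width: 0.172
grip_force: 31.3
t: 13.17
tcp_pos: [0.4499, 0.232, 0.181]
eef_rot: [0.994, -0.106, 0.001, 0.0]
ft_force: [-8.8, -1.3, 15.7]
width: 0.174
grip_force: 32.4
t: 13.42
tcp_pos: [0.45, 0.2321, 0.1808]
eef_rot: [0.994, -0.106, 0.001, 0.001]
ft_force: [-11.9, -3.7, 24.9]
width: 0.174
grip_force: 33.3
t 13.42 tcp [450.  232.1 180.8] F [-11.9  -3.7  24.9] w 0.174 yawY -102.17
shift [-0.1  1.7 -3.7] turn [ 0.07 -0.12  0.08]
```

```bash

python3 -m crank '[{"claw":255,"tx":0,"ty":1.5,"tz":-3,"wx":0,"wy":0,"wz":0},{"claw":150,"tx":0,"ty":1.5,"tz":-3,"wx":0,"wy":0,"wz":0},{"claw":120,"tx":0,"ty":1.5,"tz":-3,"wx":0,"wy":0,"wz":0},{"claw":120,"tx":0,"ty":1.5,"tz":-3,"wx":0,"wy":0,"wz":0},{"claw":120,"tx":0,"ty":1.5,"tz":-3,"wx":0,"wy":0,"wz":0}]'
python3 -m crank '[{"claw":120,"tx":0,"ty":0,"tz":-8,"wx":0,"wy":0,"wz":0},{"claw":120,"tx":0,"ty":0,"tz":-20,"wx":0,"wy":0,"wz":0},{"claw":120,"tx":0,"ty":0,"tz":-40,"wx":0,"wy":0,"wz":0},{"claw":120,"tx":0,"ty":0,"tz":-70,"wx":0,"wy":0,"wz":0},{"claw":120,"tx":0,"ty":0,"tz":-105,"wx":0,"wy":0,"wz":0}]'
python3 -m crank '[{"claw":120,"tx":-30,"ty":-10,"tz":0,"wx":0,"wy":0,"wz":0},{"claw":120,"tx":-55,"ty":-20,"tz":0,"wx":0,"wy":0,"wz":0},{"claw":120,"tx":-75,"ty":-30,"tz":0,"wx":0,"wy":0,"wz":0},{"claw":120,"tx":-80,"ty":-40,"tz":0,"wx":0,"wy":0,"wz":0},{"claw":120,"tx":-80,"ty":-40,"tz":0,"wx":0,"wy":0,"wz":0}]'
python3 - <<'E'
from h import *
save('side','side3'); save('top','top3')
a=cv2.imread('pics/top3.png')[175:305,190:330]; b=cv2.imread('pics/side3.png')[170:300,260:400]
cv2.imwrite('pics/c6.png',np.hstack([cv2.resize(x,None,fx=2.8,fy=2.8,interpolation=cv2.INTER_CUBIC) for x in (a,b)]))
E
```

```text
t: 13.83
tcp_pos: [0.4496, 0.231, 0.1789]
eef_rot: [0.994, -0.107, -0.0, 0.001]
ft_force: [1.6, 0.1, 0.2]
width: 0.531
grip_force: 0.0
t: 14.25
tcp_pos: [0.4489, 0.2305, 0.2847]
eef_rot: [0.994, -0.107, -0.001, 0.002]
ft_force: [0.3, 1.0, -0.0]
width: 0.529
grip_force: 0.0
t: 14.67
tcp_pos: [0.3796, 0.2889, 0.2853]
eef_rot: [0.994, -0.105, 0.0, -0.001]
ft_force: [0.3, -0.5, -0.1]
width: 0.524
grip_force: 0.0
```

View pics/c6.png

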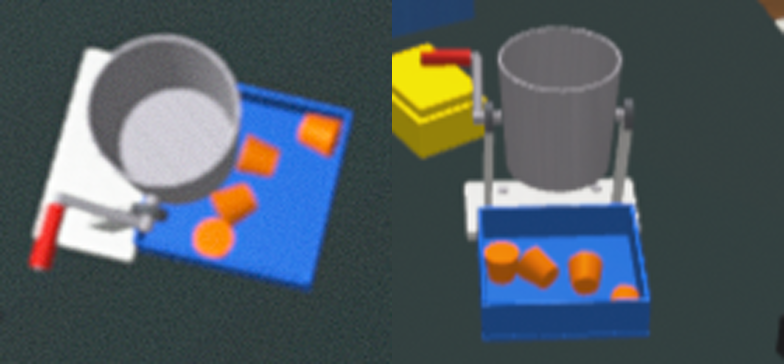

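The pot is empty and upright, with the lever at the same pixels as at the start. All four stoppers lie in the tray, which hasn't moved, and the arm is clear, so I'm handing in.

```bash
python3 -c "
from h import *
a=cv2.imread('pics/side1.png')[180:225,318:345].astype(int); b=cv2.imread('pics/side3.png')[180:225,318:345].astype(int); print(abs(a-b).mean())
print(hand_in())"
```

```text
0.7289437585733882
the job is handed in; nothing more can be done
None
```

The job is handed in: the tray is square and centred against the foot, all four stoppers are in it, and the pot is fully upright again with the rack, tip box and bottle left alone.

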